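# Put the inner lid on the tin of copper and take the outer lid off

### The job

Lift the double lid, both lids together (the red knob carries both), and lower it gently, without dropping it, onto whichever of the two tins holds the copper tee, so that the inner lid sits fully down and level in the tin's mouth with the yellow outer lid still over it. Then lift the yellow outer lid off on its own (the black collar is its grip), leaving the inner lid seated and undisturbed, and finish still holding the outer lid still and level in the air, with its lower edge clear above the top of the red knob. Never part the two lids anywhere but on that tin, and leave the other things on the bench where they are.

Things in the scene. Friction and masses are not known exactly. Their poses are not given: they have to be found in the camera images.
- tin_a: One of two identical open round grey steel tins, fixed to the bench: 128 mm outside diameter, 4 mm walls, mouth 118 mm, 75 mm tall, inner floor 5 mm up. Origin: centre of its underside, z up. Lids fully seated: the inner lid's origin is 63 mm above this origin on its axis, the outer lid's 65 mm above.
- tin_b: The other identical tin; same sizes and origin. Which tin holds the copper tee changes from start to start.
- inner_lid: Aluminium disc (0.2 kg) with upright red knob. Heights above its origin (centre of underside, z up): tapered plug 0-12 mm, diameter 104 to 112; flange 12-16 mm, diameter 126, rests on the tin's rim; knob, diameter 20, to 80 mm. Starts flat on the bench under the outer lid: only the knob's top 30 mm shows above the black collar, and lifting by it carries both lids.
- outer_lid: Yellow round lid (0.25 kg) resting loose on the inner lid's flange. Heights above its origin (centre of its lower edge, z up): skirt 0-14 mm, diameter 146 outside, 140 inside; top plate 14-18 mm; black collar tube 18-48 mm, diameter 42 outside, 27 inside, the red knob passing through with 3.5 mm play. Nested, its origin is 2 mm above the inner lid's.
- copper_tee: Copper pipe tee, 68 mm long, 28 mm high, lying in one of the tins within about 10 mm of its axis. Origin: on its underside, below the crossing of its pipes. The tin it lies in is the one to be closed.
- plastic_tee: Blue plastic pipe tee of the same shape, lying in the other tin.
- elbow: Copper elbow, 50 mm, 28 mm high, lying on the bench; leave alone. Origin: centre of its underside.
- coupling: Copper sleeve standing upright, 36 mm diameter, 45 mm tall; leave alone. Origin: centre of its underside.
- reducer: Copper reducer standing upright, 32 mm diameter, 40 mm tall; leave alone. Origin: centre of its underside.
- tape_measure: Orange tape measure, 55 x 32 x 50 mm tall; leave alone. Origin: centre of its underside.
- paste_jar: White jar with a green cap, 64 mm diameter, 60 mm tall; leave alone. Origin: centre of its underside.
- wrench: Steel wrench, 180 mm long, lying flat; leave alone. Origin: on its underside.
- mug: Blue mug, 80 mm diameter, 90 mm tall; leave alone. Origin: centre of its underside.
Things that resemble listed ones, but are neither listed nor needed, are in the scene too. Leave any green look-alike of the tin_a alone.

How it is judged:
By the outcome, as a careful person would: the job done as asked, in the order asked, and still so for the second after the job is handed in, while the arm keeps its last pose, push and grip.
It also fails if it takes over 51 s, if anything falls off the work surface, if the arm or the gripper's body presses on something with over 40 N, if the wrist force passes 120 N, or if a joint passes its speed limit or range.

### The arm

A 6-joint arm with a two-finger parallel gripper is mounted at the origin on the work surface. World frame = base frame: x ahead of the robot, y to its left, z up, the work surface at z = 0. Lengths are in m, angles in rad, forces in N, time in s.
With the tool pointing down it reaches from about 0.35 to 0.775 m from the base axis. Payload 7.3 kg.
Tool frame: the origin (TCP) lies at the very end of the fingers, on their centre line; the grasp point (between the pads) lies 19 mm behind it; z points along the fingers, y is the direction in which the jaws open and shut (so a half turn about z gives the same grasp; the last joint's range is limited). The gripper opens to 92 mm and grips with 3 to 60 N. Pads are 19 mm wide; open, the fingers measure 130 mm over their backs; the gripper's body (75 mm by 190 mm) begins 47 mm behind the grasp point.
Start: joints at [1.185, 0.342, 1.524, -0, 1.275, -0.146], TCP at [0.125, 0.51, 0.227] pointing down, gripper open.
Joint ranges: [-2.53, 2.53], [-0.77, 2.02], [0.04, 2.7], [-1, 4.14], [0.28, 2.66], [-3.11, 3.11]. Speed limits (rad/s): [2.57, 2.57, 3.14, 3.14, 3.14, 3.14].

### API

Orientations are given as [roll, pitch, yaw] about the fixed x, y, z axes, in that order (R = Rz(yaw) Ry(pitch) Rx(roll)).
In Python, from cell import robot gives the robot as it stands.
- The arm moves only by the tool apply_moves, never from a script. Its argument "plan" is a list of rows, each an object of numbers: "tx", "ty", "tz": the shift along the tool's x, y, z in m; "yaw": the turn about the tool's z in rad; "grip": the opening, from -1 (shut) to 1 (fully open), so that 0 is half open. In form: [{"tx": .., "ty": .., "tz": .., "yaw": .., "grip": ..}, ...]. A call has 1 to 8 rows; each row is the pose to reach, as a shift and turn from the pose commanded when the call began, along the tool's axes at that moment; what a row does not reach only later rows make up. A row lasts 1/8 s, in which the tool goes at most 62.5 mm and 10.7 degrees, less where a joint would pass 70% of its speed; a pose out of reach is approached as far as the arm can. A call with a gripper value outside its range is refused whole. The fingers move at their own pace and stop on an object; "force" is the grip in N (left out, the last holds). Time passes only in rows, so rows that repeat a pose let the fingers close. It gives the time, the measured TCP pose, the force and the opening at its end, in the units of the state.
- robot.observe(): the state, without advancing time (a new reading comes with each control period).
- robot.read_camera(name): name is "scene" or "top" or "wrist"; returns (picture, depth): 384x512x3 uint8, red, green, blue; 384x512 float32, m along the optical axis (not along the pixel's ray), 0 where there is no reading.
- robot.get_calibration(name): a dict with "camera_matrix" (3x3 intrinsics, pixels), "k1" (the pictures are not rectified: a ray, as slopes to the right and down, at radius r is drawn at 1 + k1 r^2 times it, then the intrinsics apply), "R" (3x3) and "t" (3): a world point X has camera coordinates R X + t. Camera axes: x right, y down, z forward; pixel columns grow to the right and rows downward; lengths in m; the calibration is good to about 2 mm. A picture is of the moment at which its call begins: read the wrist's pose just before it. get_calibration takes no time and is no camera call; for the wrist camera it gives the pose at the moment of the call.
- robot.hand_in(): hands the job in, once; it reports no verdict.
Trained networks look in the newest picture that a camera, given by its name, has taken for a name from the list of things; names that differ only in an ending like _2 or _b are one class to them, and where a whole thing is asked for, a point or a joint stands for the part that bears it (a point fixed in the world has none). Each returns a list of dicts, best first, with "confidence" (0 to 1); they miss things now and then, are a little off and sometimes report something else, mostly with a low value. They report only what shows in the picture. A call takes as long as a camera call. They do not tell look-alikes from the thing itself.
- robot.outline_of(label, camera): "region" (384x512 bool, what is visible of it) and "pixel" ([row, column] in pixels, amid what is visible of it).
- robot.tip_of(label, camera): "pixel" ([row, column] in pixels: a listed point, or the origin of a listed thing).
The state is a dict: "time": time; "qpos": joint angles; "qvel": joint speeds; "joint_efforts": joint torques, N m; "tool_pos": TCP position; "tool_rot": TCP orientation; "contact_force": force on the tool from outside, world axes, zero at the start; "torque": the same for the moment, N m; "opening": finger opening in m.
Only numpy, scipy, OpenCV 4.12 (cv2) and the standard library are available. Lean on these libraries where they do the work, as an engineer would, in place of code of your own. Each camera call takes 0.05 s, during which the arm holds its last target.

## Working session

There is one attempt and no reset: what is moved stays moved. The work goes in short steps, Python scripts to look and compute and a tool call to move; the robot and the scene stay as the last step left them, time stands still between calls to the robot, and variables do not carry over. Pictures are saved under pics/ and viewed, and the job is handed in when it is done.

Besides the shell and the picture viewer there is one more tool, called after ">>>" by a JSON object that holds its "api" and its "payload". apply_moves: Moves the arm, as the interface text tells. Its arguments: {"type":"object","properties":{"plan":{"type":"array","items":{"type":"object","properties":{"tx":{"type":"number"},"ty":{"type":"number"},"tz":{"type":"number"},"yaw":{"type":"number"},"grip":{"type":"number"}}}},"force":{"type":"number"}},"required":["plan"]}

```bash
mkdir -p pics; ls
cat > h.py <<'E'
import numpy as np, cv2
from cell import robot
def save(name,fn):
    p,d=robot.read_camera(name); cv2.imwrite('pics/'+fn+'.png',p[:,:,::-1]); np.savez('pics/'+fn+'.npz',p=p,d=d,**{k:np.array(v) for k,v in robot.get_calibration(name).items()}); return p,d
def ray(c,rc):
    K=np.array(c['camera_matrix']);k1=float(c['k1'])
    x=(rc[1]-K[0,2])/K[0,0];y=(rc[0]-K[1,2])/K[1,1]
    u,v=x,y
    for _ in range(20):
        r2=u*u+v*v; u,v=x/(1+k1*r2),y/(1+k1*r2)
    return np.array([u,v,1.])
def world(c,rc,d):
    return np.array(c['R']).T@(ray(c,rc)*d-np.array(c['t']))
def onz(c,rc,z):
    R=np.array(c['R']);t=np.array(c['t']);o=-R.T@t;v=R.T@ray(c,rc)
    return o+v*(z-o[2])/v[2]
def cloud(c,d):
    K=np.array(c['camera_matrix']);k1=float(c['k1'])
    rr,cc=np.mgrid[0:384,0:512]
    x=(cc-K[0,2])/K[0,0];y=(rr-K[1,2])/K[1,1];u,v=x.copy(),y.copy()
    for _ in range(20):
        r2=u*u+v*v;u,v=x/(1+k1*r2),y/(1+k1*r2)
    P=np.stack([u*d,v*d,d],-1)-np.array(c['t'])
    return P@np.array(c['R'])
E
python3 - <<'E'
from h import *
s=robot.observe();print(s)
for n in ('top','scene','wrist'):
    save(n,n+'0'); c=robot.get_calibration(n); print(n,c)
    for l in ('inner_lid','outer_lid','tin_a','copper_tee','plastic_tee'):
        o=robot.tip_of(l,n); print(l,[(np.round(q['pixel']),round(q['confidence'],2)) for q in o[:3]])
print(robot.observe()['time'])
E
```

```text
pics
{'time': 0.0, 'qpos': array([ 1.18501858e+00,  3.42688264e-01,  1.52500896e+00, -1.15288095e-05,
        1.27539249e+00, -1.45995016e-01]), 'qvel': array([ 8.52723020e-04,  1.87176053e-04,  3.35758415e-05, -2.41283927e-04,
        1.09607406e-03,  1.47008696e-03]), 'joint_efforts': array([-2.87878920e-04, -4.31246603e+01, -2.44207960e+01,  7.16341124e-02,
        5.62865508e-02, -1.06786770e-04]), 'tool_pos': array([0.12450929, 0.5096077 , 0.22606566]), 'tool_rot': array([-3.14010991e+00, -2.06881739e-04,  2.90181313e+00]), 'contact_force': array([-0.27499857, -0.71148652,  0.05458501]), 'torque': array([ 0.03064089, -0.00574406, -0.00206323]), 'opening': 0.09193172299309017}
top {'camera_matrix': array([[447.85253499,   0.        , 256.08667515],
       [  0.        , 447.85253499, 184.96954898],
       [  0.        ,   0.        ,   1.        ]]), 'k1': -0.028072210578898964, 'R': array([[-0.02737618, -0.9995275 , -0.01397588],
       [-0.9814815 ,  0.02952834, -0.18926736],
       [ 0.18959062,  0.00853565, -0.98182612]]), 't': array([0.01687187, 0.46794696, 1.35889136])}
inn
[... 790 characters left out ...]
]), 0.61)]
tin_a [(array([154., 292.]), 0.93), (array([190., 322.]), 0.82), (array([197., 234.]), 0.73)]
copper_tee [(array([268., 198.]), 0.7)]
plastic_tee []
wrist {'camera_matrix': array([[268.60184381,   0.        , 254.38136384],
       [  0.        , 268.60184381, 190.04663955],
       [  0.        ,   0.        ,   1.        ]]), 'k1': -0.05198392743908675, 'R': array([[ 2.36450339e-01,  9.71643562e-01,  1.58844718e-04],
       [ 9.38758079e-01, -2.28489793e-01,  2.57925731e-01],
       [ 2.50648171e-01, -6.08375099e-02, -9.66164733e-01]]), 't': array([-0.52485602, -0.03273026,  0.38835079])}
inner_lid []
outer_lid []
tin_a [(array([229., 146.]), 0.7)]
copper_tee []
plastic_tee []
0.9
```

View pics/top0.png

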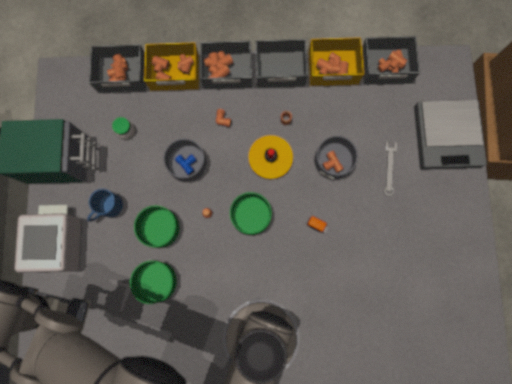

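View pics/scene0.png

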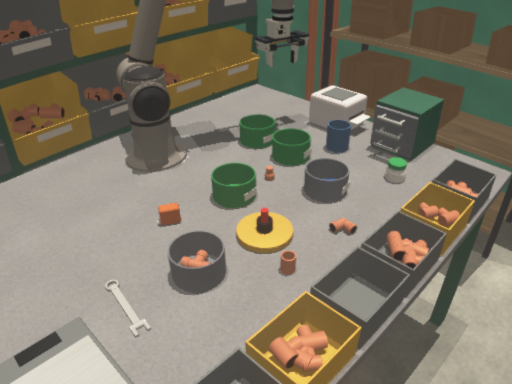

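The top view shows the lids at about (157,271), the copper tee in the grey tin at (157,336) and the blue tee in the tin at (160,187). Next I'll measure them.

```bash
cat >> h.py <<'E'
from scipy.optimize import least_squares
def circ(P,r=None):
    if r is None:
        f=lambda q:np.hypot(P[:,0]-q[0],P[:,1]-q[1])-q[2]; x0=[*P[:,:2].mean(0),.06]
    else:
        f=lambda q:np.hypot(P[:,0]-q[0],P[:,1]-q[1])-r; x0=[*P[:,:2].mean(0)]
    o=least_squares(f,x0,loss='soft_l1',f_scale=.002); return o.x,np.sqrt(np.mean(f(o.x)**2))
def load(fn):
    z=np.load('pics/'+fn+'.npz'); return z['p'],z['d'],{k:z[k] for k in('camera_matrix','k1','R','t')}
E
python3 - <<'E'
from h import *
for n in('top0','scene0'):
    p,d,c=load(n); W=cloud(c,d); hsv=cv2.cvtColor(p,cv2.COLOR_RGB2HSV)
    px=(157,271) if n=='top0' else (231,265)
    g=onz(c,px,.04); print(n,'lid approx',g)
    near=(np.hypot(W[...,0]-g[0],W[...,1]-g[1])<.1)&(d>0)
    yel=near&(hsv[...,0]>15)&(hsv[...,0]<35)&(hsv[...,1]>120)
    P=W[yel]; print('yellow',len(P),np.median(P,0))
    # contour of yellow by ellipse at z=.018
    cs=cv2.findContours(yel.astype(np.uint8),cv2.RETR_EXTERNAL,cv2.CHAIN_APPROX_NONE)[0]
    q=max(cs,key=cv2.contourArea)[:,0]; E=np.array([onz(c,(v,u),.020) for u,v in q]); print('contour z.02',circ(E),circ(E,.073))
    red=near&((hsv[...,0]<6)|(hsv[...,0]>172))&(hsv[...,1]>140)
    P=W[red];print('red',len(P),np.median(P,0),P[:,2].max(), [onz(c,np.argwhere(red).mean(0),z) for z in(.07,.08)])
    px=(157,336) if n=='top0' else (258,198)
    g=onz(c,px,.04); print('tin approx',g)
    near=(np.hypot(W[...,0]-g[0],W[...,1]-g[1])<.1)&(d>0)
    P=W[near&(abs(W[...,2]-.075)<.004)]; print('rim',len(P),np.median(P[:,2]),circ(P),circ(P,.061))
    P=W[near&(W[...,2]>.03)&(W[...,2]<.085)];print('wall',len(P),circ(P,.062))
    print('bench z',np.median(W[near&(abs(W[...,2])<.01)][:,2]))
E
python3 - <<'E'
import cv2
a=cv2.imread('pics/top0.png')[100:240,220:420];cv2.imwrite('pics/topz.png',cv2.resize(a,None,fx=4,fy=4))
E
```

```text
top0 lid approx [ 0.55835694 -0.04645615  0.04      ]
yellow 1466 [ 0.56204157 -0.04490909  0.02070058]
contour z.02 (array([ 0.56557027, -0.04484969,  0.07199383]), np.float64(0.0009585171362647847)) (array([ 0.56557719, -0.04487391]), np.float64(0.0013982046527032178))
red 49 [ 0.56415773 -0.04310927  0.07412898] 0.0849060533963612 [array([ 0.56361416, -0.04403562,  0.07      ]), array([ 0.56094228, -0.04377336,  0.08      ])]
tin approx [ 0.55203488 -0.25293304  0.04      ]
rim 143 0.07481377551394157 (array([ 0.54978453, -0.24968843,  0.06008354]), np.float64(0.0013919589707717202)) (array([ 0.54971984, -0.24972744]), np.float64(0.0016720868417204127))
wall 587 (array([ 0.54922798, -0.24928453]), np.float64(0.01671980259061904))
bench z 0.0015374976640197872
scene0 lid approx [ 0.59054678 -0.07094308  0.04      ]
yellow 1536 [ 0.58390042 -0.0655757   0.01925303]
contour z.02 (array([ 0.57434057, -0.05660723,  0.07276934]), np.float64(0.021866705952175807)) (array([ 0.57422586, -0.05652734]), np.float64(0.021959359662476294))
red 89 [ 0.56868707 -0.05174051  0.06663259] 0.08273785429262588 [array([ 0.57105422, -0.05392098,  0.07      ]), array([ 0.58014611, -0.0634071 ,  0.08      ])]
tin approx [ 0.54689258 -0.24738573  0.04      ]
rim 288 0.07342564112074304 (array([ 0.54954806, -0.25272986,  0.06210504]), np.float64(0.0015376308510313711)) (array([ 0.5495718 , -0.25278475]), np.float64(0.0018898028282161952))
wall 1839 (array([ 0.55033015, -0.25295733]), np.float64(0.009227185146640574))
bench z -0.0005079121866910858
```

View pics/topz.png

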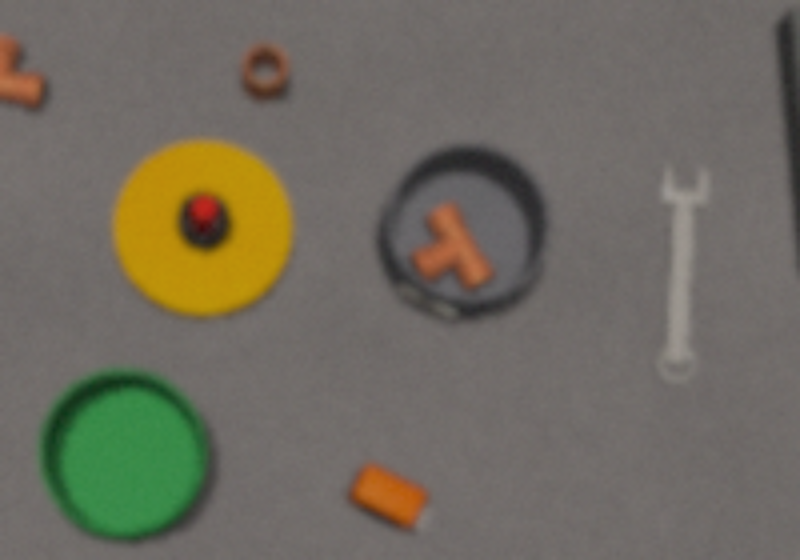

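Lids are near (0.565,-0.045) and the copper tin near (0.550,-0.251). I'll move above the lids.

>>> {"api": "apply_moves", "payload": {"plan": [{"tx": -0.03, "ty": -0.023}, {"tx": -0.075, "ty": -0.058}, {"tx": -0.12, "ty": -0.093}, {"tx": -0.165, "ty": -0.128}, {"tx": -0.21, "ty": -0.163}, {"tx": -0.255, "ty": -0.198}, {"tx": -0.3, "ty": -0.233}, {"tx": -0.345, "ty": -0.268}]}}

```text
schema error: expected keys tx, ty, tz, yaw, grip
```

>>> {"api": "apply_moves", "payload": {"plan": [{"tx": -0.045, "ty": -0.035, "tz": 0.005}, {"tx": -0.09, "ty": -0.07, "tz": 0.01}, {"tx": -0.135, "ty": -0.105, "tz": 0.015}, {"tx": -0.18, "ty": -0.14, "tz": 0.02}, {"tx": -0.205, "ty": -0.16, "tz": 0.026}, {"tx": -0.214, "ty": -0.166, "tz": 0.026}, {"tx": -0.214, "ty": -0.166, "tz": 0.026}]}}

```text
schema error: expected keys tx, ty, tz, yaw, grip
```

```bash
cat >> h.py <<'E'
def totool(dw,yaw=None):
    if yaw is None: yaw=robot.observe()['tool_rot'][2]
    c,s=np.cos(yaw),np.sin(yaw); return np.round([c*dw[0]+s*dw[1], s*dw[0]-c*dw[1], -dw[2]],4)
E
python3 - <<'E'
from h import *
s=robot.observe();print(s['time'],s['tool_pos'],s['tool_rot'],s['qpos'])
p,d=save('wrist','w1');c=robot.get_calibration('wrist')
W=cloud(c,d);hsv=cv2.cvtColor(p,cv2.COLOR_RGB2HSV)
near=(np.hypot(W[...,0]-.565,W[...,1]+.045)<.1)&(d>0)
yel=near&(hsv[...,0]>15)&(hsv[...,0]<35)&(hsv[...,1]>120)
cs=cv2.findContours(yel.astype(np.uint8),cv2.RETR_EXTERNAL,cv2.CHAIN_APPROX_NONE)[0]
q=max(cs,key=cv2.contourArea)[:,0]; E=np.array([onz(c,(v,u),.020) for u,v in q]); print(circ(E),circ(E,.073),np.median(W[yel],0))
red=near&((hsv[...,0]<6)|(hsv[...,0]>172))&(hsv[...,1]>140)
P=W[red];print('red',len(P),np.median(P,0)); T=P[P[:,2]>.075]; print(len(T),T.mean(0),circ(T,.01) if len(T)>9 else 0)
top=red&(W[...,2]>.076); rc=np.argwhere(top); print(onz(c,(rc.min(0)+rc.max(0))/2,.08))
E
```

```text
0.9 [0.12467604 0.51001009 0.22675057] [3.14146767e+00 1.48435422e-05 2.90181889e+00] [ 1.18500374e+00  3.41989113e-01  1.52408739e+00  3.65817177e-06
  1.27539034e+00 -1.46019885e-01]Traceback (most recent call last):
  File "<stdin>", line 8, in <module>
ValueError: max() iterable argument is empty
```

View pics/w1.png

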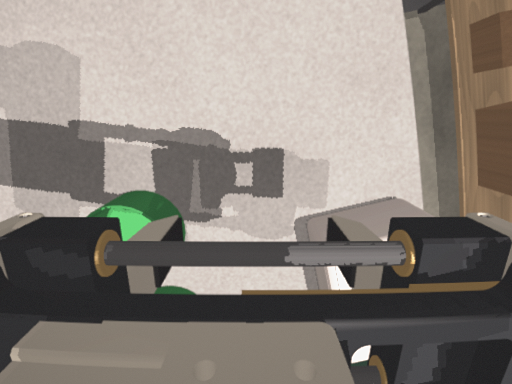

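The rows need every key. The wrist picture shows only the shut-off start area, with the fingers along the bottom.

>>> {"api": "apply_moves", "payload": {"plan": [{"tx": -0.03, "ty": -0.023, "tz": 0, "yaw": 0, "grip": 1}, {"tx": -0.075, "ty": -0.058, "tz": 0, "yaw": 0, "grip": 1}, {"tx": -0.12, "ty": -0.093, "tz": 0, "yaw": 0, "grip": 1}, {"tx": -0.165, "ty": -0.128, "tz": 0, "yaw": 0, "grip": 1}, {"tx": -0.21, "ty": -0.163, "tz": 0, "yaw": 0, "grip": 1}, {"tx": -0.255, "ty": -0.198, "tz": 0, "yaw": 0, "grip": 1}, {"tx": -0.3, "ty": -0.233, "tz": 0, "yaw": 0, "grip": 1}, {"tx": -0.345, "ty": -0.268, "tz": 0, "yaw": 0, "grip": 1}]}}

```text
time: 1.95
tool_pos: [0.3972, 0.1661, 0.227]
tool_rot: [3.141, 0.001, 2.902]
contact_force: [1.1, 0.9, 0.2]
opening: 0.0919
```

>>> {"api": "apply_moves", "payload": {"plan": [{"tx": -0.045, "ty": -0.035, "tz": 0.005, "yaw": 0, "grip": 1}, {"tx": -0.09, "ty": -0.07, "tz": 0.01, "yaw": 0, "grip": 1}, {"tx": -0.135, "ty": -0.105, "tz": 0.015, "yaw": 0, "grip": 1}, {"tx": -0.18, "ty": -0.14, "tz": 0.02, "yaw": 0, "grip": 1}, {"tx": -0.205, "ty": -0.16, "tz": 0.026, "yaw": 0, "grip": 1}, {"tx": -0.214, "ty": -0.166, "tz": 0.026, "yaw": 0, "grip": 1}, {"tx": -0.214, "ty": -0.166, "tz": 0.026, "yaw": 0, "grip": 1}]}}

```text
time: 2.82
tool_pos: [0.5645, -0.0442, 0.2006]
tool_rot: [3.141, -0.0, 2.901]
contact_force: [-0.1, 0.3, 0.6]
opening: 0.0919
```

```bash
cat > look.py <<'E'
from h import *
import sys
s=robot.observe();print(s['time'],s['tool_pos'],s['tool_rot'],s['qpos'])
p,d=save('wrist',sys.argv[1]);c=robot.get_calibration('wrist')
W=cloud(c,d);hsv=cv2.cvtColor(p,cv2.COLOR_RGB2HSV)
near=(np.hypot(W[...,0]-.565,W[...,1]+.045)<.1)&(d>0)
yel=near&(hsv[...,0]>15)&(hsv[...,0]<35)&(hsv[...,1]>120)
print(yel.sum())
cs=cv2.findContours(yel.astype(np.uint8),cv2.RETR_EXTERNAL,cv2.CHAIN_APPROX_NONE)[0]
q=max(cs,key=cv2.contourArea)[:,0]; E=np.array([onz(c,(v,u),.020) for u,v in q]); print(circ(E),circ(E,.073),np.median(W[yel],0))
red=near&((hsv[...,0]<6)|(hsv[...,0]>172))&(hsv[...,1]>140)
P=W[red];print('red',len(P),np.median(P,0)); T=P[P[:,2]>.075]; print(len(T),T.mean(0),circ(T,.01) if len(T)>9 else 0)
top=red&(W[...,2]>.076); rc=np.argwhere(top); print(onz(c,(rc.min(0)+rc.max(0))/2,.08))
E
python3 look.py w2
```

```text
2.825 [ 0.56452633 -0.04421671  0.2006295 ] [ 3.14126399e+00 -4.43465079e-04  2.90132174e+00] [-2.13692896e-01  4.38643123e-01  1.44902584e+00  3.58117412e-04
  1.25435829e+00 -1.54432975e+00]
8242
(array([ 0.56863938, -0.049732  ,  0.06737189]), np.float64(0.012307601854009987)) (array([ 0.56728459, -0.04885814]), np.float64(0.015349578241079813)) [ 0.56191138 -0.05054965  0.01957615]
red 406 [ 0.56090384 -0.04555535  0.07863644]
263 [ 0.56410574 -0.04602666  0.07917702] (array([ 0.5670686 , -0.04640999]), np.float64(0.004095306763092249))
[ 0.5637111  -0.04567472  0.08      ]
```

View pics/w2.png

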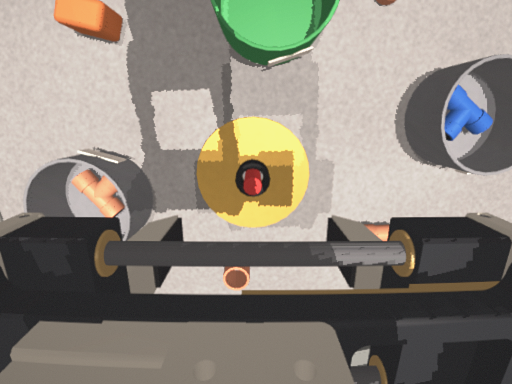

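The wrist view shows the yellow lid centred at about (172,253), with the red knob about 1 mm from the tool axis. I'll descend to 4 mm above the collar and grip the knob.

>>> {"api": "apply_moves", "payload": {"plan": [{"tx": 0, "ty": 0, "tz": 0.03, "yaw": 0, "grip": 0}, {"tx": 0, "ty": -0.001, "tz": 0.07, "yaw": 0, "grip": 0}, {"tx": 0, "ty": -0.001, "tz": 0.105, "yaw": 0, "grip": 0}, {"tx": 0, "ty": -0.001, "tz": 0.13, "yaw": 0, "grip": 0}, {"tx": 0, "ty": -0.001, "tz": 0.142, "yaw": 0, "grip": 0}, {"tx": 0, "ty": -0.001, "tz": 0.147, "yaw": 0, "grip": 0}, {"tx": 0, "ty": -0.001, "tz": 0.147, "yaw": 0, "grip": 0}], "force": 40}}

```text
time: 3.75
tool_pos: [0.5647, -0.0451, 0.0544]
tool_rot: [3.141, 0.001, 2.902]
contact_force: [-0.3, -0.9, -0.1]
opening: 0.0457
```

```bash
python3 -c "
from h import *
s=robot.observe();print(s['time'],s['tool_pos'],s['opening'],s['contact_force'])
save('wrist','w3')"
```

```text
3.75 [ 0.56470653 -0.04506919  0.05442529] 0.045708725887544224 [-0.34754522 -0.9425744  -0.07937913]
```

View pics/w3.png

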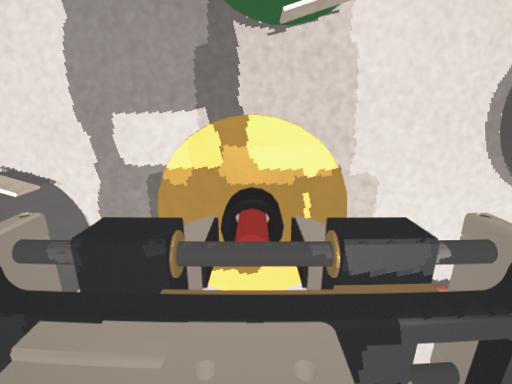

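The knob, at (230,252), stands between the pads and is centred. I'll close on it.

>>> {"api": "apply_moves", "payload": {"plan": [{"tx": 0, "ty": 0, "tz": 0, "yaw": 0, "grip": -0.4}, {"tx": 0, "ty": 0, "tz": 0, "yaw": 0, "grip": -0.5}, {"tx": 0, "ty": 0, "tz": 0, "yaw": 0, "grip": -1}, {"tx": 0, "ty": 0, "tz": 0, "yaw": 0, "grip": -1}, {"tx": 0, "ty": 0, "tz": 0, "yaw": 0, "grip": -1}, {"tx": 0, "ty": 0, "tz": 0, "yaw": 0, "grip": -1}], "force": 40}}

```text
time: 4.55
tool_pos: [0.5645, -0.0456, 0.054]
tool_rot: [-3.141, 0.001, 2.902]
contact_force: [-0.1, -2.8, 4.0]
opening: 0.019
```

>>> {"api": "apply_moves", "payload": {"plan": [{"tx": 0, "ty": 0, "tz": -0.003, "yaw": 0, "grip": -1}, {"tx": 0, "ty": 0, "tz": -0.008, "yaw": 0, "grip": -1}, {"tx": 0, "ty": 0, "tz": -0.016, "yaw": 0, "grip": -1}, {"tx": 0, "ty": 0, "tz": -0.026, "yaw": 0, "grip": -1}, {"tx": 0, "ty": 0, "tz": -0.036, "yaw": 0, "grip": -1}, {"tx": 0, "ty": 0, "tz": -0.044, "yaw": 0, "grip": -1}, {"tx": 0, "ty": 0, "tz": -0.05, "yaw": 0, "grip": -1}, {"tx": 0, "ty": 0, "tz": -0.05, "yaw": 0, "grip": -1}]}}

```text
time: 5.55
tool_pos: [0.5646, -0.0453, 0.1042]
tool_rot: [3.141, 0.001, 2.902]
contact_force: [0.1, -1.0, -5.3]
opening: 0.0188
```

```bash
python3 -c "
from h import *
s=robot.observe();print(s['time'],s['tool_pos'],s['tool_rot'],s['opening'],s['contact_force'],s['torque'])
save('scene','s4');save('top','t4')
import cv2
a=cv2.imread('pics/s4.png')[130:290,150:350];cv2.imwrite('pics/s4z.png',cv2.resize(a,None,fx=3.5,fy=3.5))"
```

```text
5.55 [ 0.56462542 -0.0453448   0.10423194] [3.14147225e+00 9.99314408e-04 2.90181694e+00] 0.018816937163407255 [ 0.06320176 -0.98270573 -5.28483199] [0.06625519 0.02241902 0.00917651]
```

View pics/s4z.png

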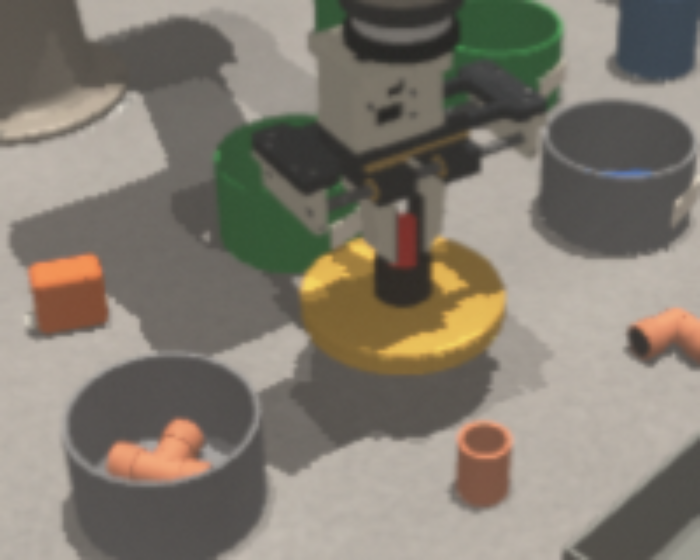

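Both lids are lifted together and level. Next I'll refine the tin and lid centres using all the views.

Run:
```python
from h import *
def fitc(E,r): 
    o=circ(E,r); return np.round(o[0],4),round(o[1],4)
for n in('top0','scene0','w2','t4','s4'):
    p,d,c=load(n);W=cloud(c,d);hsv=cv2.cvtColor(p,cv2.COLOR_RGB2HSV)
    for nm,g in(('tin',(.55,-.251)),('tinb',None)):
        if g is None: continue
        r=np.hypot(W[...,0]-g[0],W[...,1]-g[1])
        m=(r<.08)&(d>0)&(abs(W[...,2]-.0745)<.003)&(r>.05); P=W[m]
        print(n,'rim',len(P),circ(P,.062), 'ang cov',len(set((np.degrees(np.arctan2(P[:,1]-g[1],P[:,0]-g[0]))//30).astype(int))))
        # bright rim ring: outer contour
    z0=.070 if n in('t4','s4') else .02
    near=(np.hypot(W[...,0]-.5645,W[...,1]+.0455)<.085)&(d>0)&(abs(W[...,2]-z0+.002)<.012)
    yel=near&(hsv[...,0]>12)&(hsv[...,0]<35)&(hsv[...,1]>100)
    P=W[yel]; 
    if len(P)==0: print('none');continue
    pl=np.c_[P[:,:2]-[.5645,-.0455],np.ones(len(P))];T=P[abs(P[:,2]-np.median(P[:,2]))<.005]
    co=np.linalg.lstsq(np.c_[T[:,:2]-[.5645,-.0455],np.ones(len(T))],T[:,2],rcond=None)[0]
    h=cv2.convexHull(np.argwhere(yel)[:,::-1].astype(np.int32))[:,0]
    # only hull points projecting to top edge: use robust
    E=np.array([onz(c,(v,u),co[2]) for u,v in h]);print('  lid plane',np.round(co,4),'hull',fitc(E,.073),'depthcentroid',P[:,:2].min(0)/2+P[:,:2].max(0)/2)
```

```text
top0 rim 118 (array([ 0.54940143, -0.24988102]), np.float64(0.0024141337668938017)) ang cov 12
  lid plane [ 0.0025 -0.0003  0.0206] hull (array([ 0.566 , -0.0454]), np.float64(0.0008)) depthcentroid [ 0.56652899 -0.04696923]
scene0 rim 263 (array([ 0.54958551, -0.25270909]), np.float64(0.0015348136005359165)) ang cov 12
  lid plane [-0.0055  0.0035  0.0195] hull (array([ 0.5691, -0.0511]), np.float64(0.0044)) depthcentroid [ 0.56542504 -0.04663144]
w2 rim 771 (array([ 0.54920272, -0.25092413]), np.float64(0.0012705147141384395)) ang cov 8
  lid plane [ 0.001  -0.0002  0.0193] hull (array([ 0.5643, -0.0464]), np.float64(0.0008)) depthcentroid [ 0.56418398 -0.04611607]
t4 rim 128 (array([ 0.54993409, -0.24994785]), np.float64(0.0024894044424166833)) ang cov 12
  lid plane [0.2953 0.3009 0.0432] hull (array([ 0.5597, -0.021 ]), np.float64(0.0026)) depthcentroid [ 0.62238193 -0.00241545]
s4 rim 277 (array([ 0.54964691, -0.25277216]), np.float64(0.0014811319367125059)) ang cov 12
  lid plane [-0.0033  0.0049  0.0697] hull (array([ 0.5726, -0.0536]), np.float64(0.0039)) depthcentroid [ 0.56707758 -0.04738738]
```

>>> {"api": "apply_moves", "payload": {"plan": [{"tx": 0, "ty": 0, "tz": -0.012, "yaw": 0, "grip": -1}, {"tx": 0, "ty": 0, "tz": -0.03, "yaw": 0, "grip": -1}, {"tx": -0.001, "ty": -0.006, "tz": -0.046, "yaw": 0, "grip": -1}, {"tx": -0.003, "ty": -0.018, "tz": -0.058, "yaw": 0, "grip": -1}, {"tx": -0.007, "ty": -0.04, "tz": -0.065, "yaw": 0, "grip": -1}, {"tx": -0.011, "ty": -0.065, "tz": -0.065, "yaw": 0, "grip": -1}, {"tx": -0.015, "ty": -0.09, "tz": -0.065, "yaw": 0, "grip": -1}, {"tx": -0.019, "ty": -0.115, "tz": -0.065, "yaw": 0, "grip": -1}]}}

```text
time: 6.65
tool_pos: [0.5551, -0.1632, 0.169]
tool_rot: [-3.141, -0.0, 2.901]
contact_force: [-0.8, -0.3, -4.8]
opening: 0.019
```

>>> {"api": "apply_moves", "payload": {"plan": [{"tx": -0.004, "ty": -0.025, "tz": 0, "yaw": 0, "grip": -1}, {"tx": -0.008, "ty": -0.047, "tz": 0, "yaw": 0, "grip": -1}, {"tx": -0.012, "ty": -0.066, "tz": 0, "yaw": 0, "grip": -1}, {"tx": -0.014, "ty": -0.08, "tz": 0, "yaw": 0, "grip": -1}, {"tx": -0.0155, "ty": -0.0885, "tz": 0, "yaw": 0, "grip": -1}, {"tx": -0.0155, "ty": -0.0885, "tz": 0, "yaw": 0, "grip": -1}, {"tx": -0.0155, "ty": -0.0885, "tz": 0, "yaw": 0, "grip": -1}]}}

```text
time: 7.52
tool_pos: [0.5496, -0.2505, 0.1687]
tool_rot: [3.141, -0.0, 2.902]
contact_force: [0.3, -0.2, -4.5]
opening: 0.0188
```

```bash
python3 -c "
from h import *
s=robot.observe();print(s['time'],s['tool_pos'],s['tool_rot'],s['opening'],s['contact_force'],s['torque'])
save('scene','s5');save('top','t5')
import cv2
a=cv2.imread('pics/s5.png')[150:310,100:300];b=cv2.imread('pics/t5.png')[60:220,240:440];cv2.imwrite('pics/s5z.png',cv2.resize(np.hstack([a,b]),None,fx=2,fy=2))"
```

```text
7.525 [ 0.54961921 -0.2505228   0.1686644 ] [ 3.14108839e+00 -2.37630965e-04  2.90233546e+00] 0.018836636528778705 [ 0.27742208 -0.16337149 -4.50128456] [ 0.00063404 -0.01413627  0.04070161]
```

View pics/s5z.png

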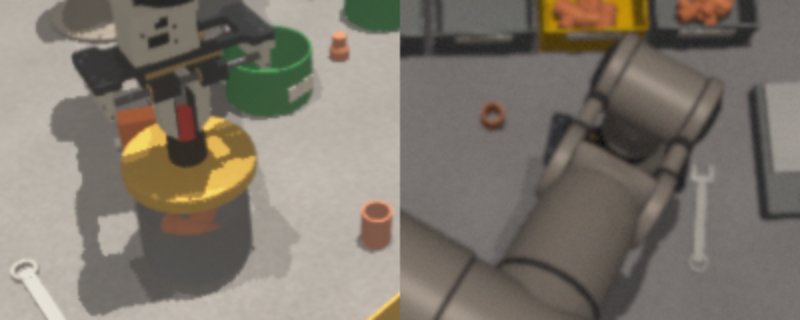

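The lid hangs level above the tin, with the tool within 1 mm of the tin axis. I'll lower it slowly.

>>> {"api": "apply_moves", "payload": {"plan": [{"tx": 0, "ty": 0, "tz": 0.008, "yaw": 0, "grip": -1}, {"tx": 0, "ty": 0, "tz": 0.018, "yaw": 0, "grip": -1}, {"tx": 0, "ty": 0, "tz": 0.027, "yaw": 0, "grip": -1}, {"tx": 0, "ty": 0, "tz": 0.034, "yaw": 0, "grip": -1}, {"tx": 0, "ty": 0, "tz": 0.038, "yaw": 0, "grip": -1}, {"tx": 0, "ty": 0, "tz": 0.042, "yaw": 0, "grip": -1}, {"tx": 0, "ty": 0, "tz": 0.045, "yaw": 0, "grip": -1}, {"tx": 0, "ty": 0, "tz": 0.046, "yaw": 0, "grip": -1}]}}

```text
time: 8.62
tool_pos: [0.5495, -0.2512, 0.1226]
tool_rot: [3.141, -0.0, 2.902]
contact_force: [0.7, -0.5, -4.9]
opening: 0.0191
```

>>> {"api": "apply_moves", "payload": {"plan": [{"tx": 0, "ty": 0, "tz": 0.001, "yaw": 0, "grip": -1}, {"tx": 0, "ty": 0, "tz": 0.002, "yaw": 0, "grip": -1}, {"tx": 0, "ty": 0, "tz": 0.003, "yaw": 0, "grip": -1}, {"tx": 0, "ty": 0, "tz": 0.004, "yaw": 0, "grip": -1}, {"tx": 0, "ty": 0, "tz": 0.0045, "yaw": 0, "grip": -1}, {"tx": 0, "ty": 0, "tz": 0.0045, "yaw": 0, "grip": -1}]}}

```text
time: 9.38
tool_pos: [0.5495, -0.2512, 0.1182]
tool_rot: [3.141, -0.0, 2.902]
contact_force: [0.3, 0.2, -4.5]
opening: 0.0191
```

No contact so far, so the plug is in the mouth. I'll creep to contact.

>>> {"api": "apply_moves", "payload": {"plan": [{"tx": 0, "ty": 0, "tz": 0.0005, "yaw": 0, "grip": -1}, {"tx": 0, "ty": 0, "tz": 0.001, "yaw": 0, "grip": -1}, {"tx": 0, "ty": 0, "tz": 0.001, "yaw": 0, "grip": -1}]}}

```text
time: 9.75
tool_pos: [0.5495, -0.2511, 0.1171]
tool_rot: [3.141, -0.0, 2.902]
contact_force: [0.6, 0.6, -5.3]
opening: 0.0191
```

>>> {"api": "apply_moves", "payload": {"plan": [{"tx": 0, "ty": 0, "tz": 0.0005, "yaw": 0, "grip": -1}, {"tx": 0, "ty": 0, "tz": 0.0005, "yaw": 0, "grip": -1}]}}

```text
time: 10.0
tool_pos: [0.5496, -0.2512, 0.117]
tool_rot: [-3.142, 0.0, 2.902]
contact_force: [-2.2, 0.6, -1.1]
opening: 0.0189
```

>>> {"api": "apply_moves", "payload": {"plan": [{"tx": 0, "ty": 0, "tz": 0.0005, "yaw": 0, "grip": -1}, {"tx": 0, "ty": 0, "tz": 0.0005, "yaw": 0, "grip": -1}]}}

```text
time: 10.25
tool_pos: [0.5496, -0.2512, 0.117]
tool_rot: [-3.141, 0.001, 2.902]
contact_force: [-2.6, 1.3, 4.7]
opening: 0.0192
```

Run:
```python
from h import *
s=robot.observe();print(s['time'],s['tool_pos'],s['tool_rot'],s['opening'],s['contact_force'],s['torque'])
save('scene','s6');save('wrist','w6')
p,d,c=load('s6');W=cloud(c,d);hsv=cv2.cvtColor(p,cv2.COLOR_RGB2HSV)
m=(np.hypot(W[...,0]-.55,W[...,1]+.251)<.072)&(hsv[...,0]>12)&(hsv[...,0]<35)&(hsv[...,1]>100)&(abs(W[...,2]-.083)<.008)
P=W[m];print(len(P),np.median(P[:,2]),np.linalg.lstsq(np.c_[P[:,:2]-[.55,-.251],np.ones(len(P))],P[:,2],rcond=None)[0])
a=cv2.imread('pics/s6.png')[170:330,100:300];cv2.imwrite('pics/s6z.png',cv2.resize(a,None,fx=3.5,fy=3.5))
```

```text
10.25 [ 0.54961773 -0.25118618  0.1169765 ] [-3.14147842e+00  6.31906997e-04  2.90182525e+00] 0.01920783258852434 [-2.61159023  1.26176413  4.6806338 ] [0.33389174 0.52884724 0.00677703]
1728 0.08200144715256513 [-0.00378719  0.00811836  0.08206264]
```

View pics/s6z.png

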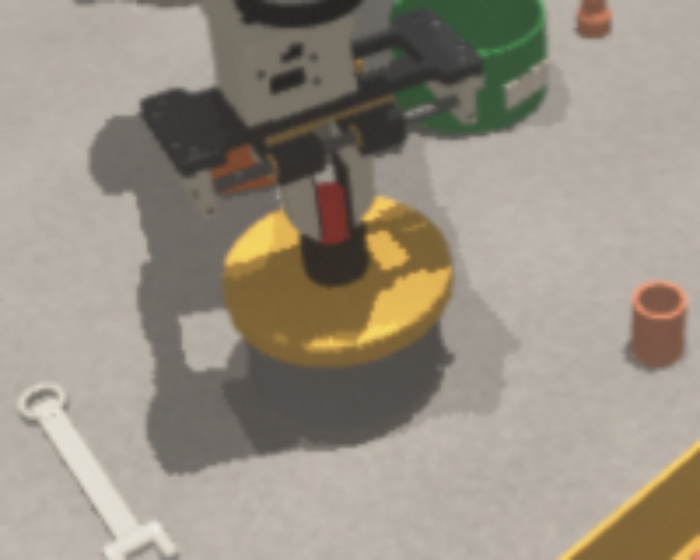

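View pics/w6.png

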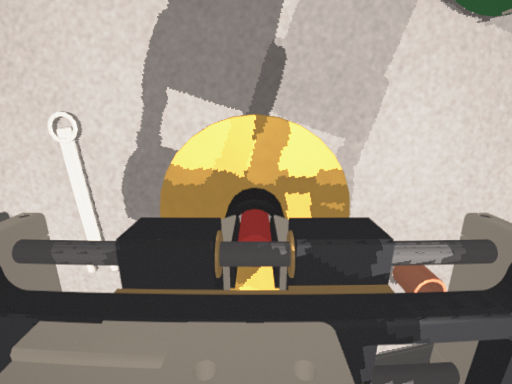

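The lid is seated: the force reversed at exactly the seated height and the plate is level. I'll release gently.

>>> {"api": "apply_moves", "payload": {"plan": [{"tx": 0, "ty": 0, "tz": 0, "yaw": 0, "grip": -0.53}, {"tx": 0, "ty": 0, "tz": 0, "yaw": 0, "grip": -0.45}, {"tx": 0, "ty": 0, "tz": 0, "yaw": 0, "grip": -0.2}, {"tx": 0, "ty": 0, "tz": 0, "yaw": 0, "grip": 0.2}, {"tx": 0, "ty": 0, "tz": 0, "yaw": 0, "grip": 0.5}, {"tx": 0, "ty": 0, "tz": 0, "yaw": 0, "grip": 0.5}]}}

```text
time: 11.1
tool_pos: [0.5496, -0.2512, 0.1162]
tool_rot: [3.142, 0.0, 2.902]
contact_force: [-0.0, 0.3, -0.5]
opening: 0.0605
```

Run:
```python
from h import *
s=robot.observe();print(s['time'],s['tool_pos'],s['tool_rot'],s['opening'],s['contact_force'],s['torque'])
save('scene','s7');save('wrist','w7')
for n in('s6','s7','w6','w7'):
    p,d,c=load(n);W=cloud(c,d);hsv=cv2.cvtColor(p,cv2.COLOR_RGB2HSV)
    m=(np.hypot(W[...,0]-.55,W[...,1]+.251)<.072)&(hsv[...,0]>12)&(hsv[...,0]<35)&(hsv[...,1]>100)&(abs(W[...,2]-.083)<.008)
    P=W[m];print(n,len(P),np.median(P[:,2]),np.linalg.lstsq(np.c_[P[:,:2]-[.55,-.251],np.ones(len(P))],P[:,2],rcond=None)[0])
    h=cv2.convexHull(np.argwhere(m)[:,::-1].astype(np.int32))[:,0]
    h=h[h[:,1]<205] if n[0]=='w' else h
    E=np.array([onz(c,(v,u),.083) for u,v in h]);print(circ(E,.073))
    red=(np.hypot(W[...,0]-.55,W[...,1]+.251)<.02)&((hsv[...,0]<6)|(hsv[...,0]>172))&(hsv[...,1]>140)
    print('red',red.sum(),W[red].mean(0),W[red][:,2].max())
```

```text
11.1 [ 0.54955685 -0.25116527  0.11617062] [3.14151481e+00 1.17510914e-05 2.90183243e+00] 0.0604906297770044 [-0.03538516  0.28918974 -0.45075949] [-0.00947035  0.01885103  0.0221818 ]
s6 1728 0.08200144715256513 [-0.00378719  0.00811836  0.08206264]
(array([ 0.55319954, -0.25372639]), np.float64(0.0014399209771058415))
red 112 [ 0.55606645 -0.25308948  0.12883236] 0.14471449640760428
s7 1687 0.08199640040357072 [-0.0043464   0.00781026  0.08206131]
(array([ 0.55360259, -0.25376858]), np.float64(0.0011286101734682258))
red 128 [ 0.55490952 -0.25484712  0.12817264] 0.1449797314524138
w6 15146 0.08206492384880384 [-0.00046064  0.00026309  0.08204629]
(array([ 0.55140712, -0.251592  ]), np.float64(0.0005372582476018807))
red 896 [ 0.54232045 -0.24961739  0.12466415] 0.14347044710402318
w7 17980 0.08203625203584947 [-6.43653741e-04  8.61734436e-05  8.20341461e-02]
(array([ 0.55146379, -0.25117246]), np.float64(0.0005370725834512266))
red 890 [ 0.54232105 -0.24955737  0.12422761] 0.14334274125419014
```

View pics/w7.png

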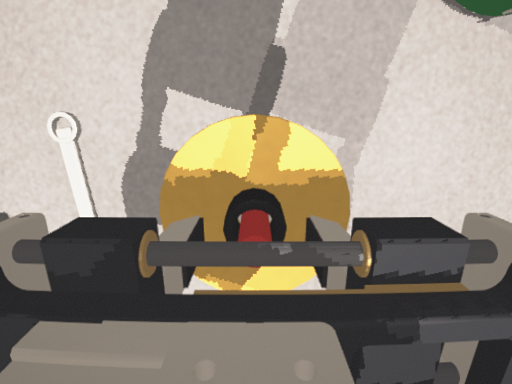

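Released, and the lids stay level and seated (plate tilt under 0.1%, knob at (230,253) upright in the collar). I'll descend around the collar in two parts, watching the force.

>>> {"api": "apply_moves", "payload": {"plan": [{"tx": -0.001, "ty": 0, "tz": 0.005, "yaw": 0, "grip": 0.5}, {"tx": -0.001, "ty": 0, "tz": 0.011, "yaw": 0, "grip": 0.5}, {"tx": -0.001, "ty": 0, "tz": 0.016, "yaw": 0, "grip": 0.5}, {"tx": -0.001, "ty": 0, "tz": 0.019, "yaw": 0, "grip": 0.5}, {"tx": -0.001, "ty": 0, "tz": 0.02, "yaw": 0, "grip": 0.5}]}}

```text
time: 11.82
tool_pos: [0.5504, -0.2514, 0.0959]
tool_rot: [3.141, -0.0, 2.902]
contact_force: [0.5, -0.6, 1.5]
opening: 0.069
```

>>> {"api": "apply_moves", "payload": {"plan": [{"tx": 0, "ty": 0, "tz": 0.002, "yaw": 0, "grip": 0.5}, {"tx": 0, "ty": 0, "tz": 0.004, "yaw": 0, "grip": 0.5}, {"tx": 0, "ty": 0, "tz": 0.006, "yaw": 0, "grip": 0.5}, {"tx": 0, "ty": 0, "tz": 0.007, "yaw": 0, "grip": 0.5}, {"tx": 0, "ty": 0, "tz": 0.007, "yaw": 0, "grip": 0.5}]}}

```text
time: 12.45
tool_pos: [0.5505, -0.2514, 0.0891]
tool_rot: [3.141, -0.0, 2.902]
contact_force: [0.0, -0.1, 0.4]
opening: 0.0689
```

>>> {"api": "apply_moves", "payload": {"plan": [{"tx": 0, "ty": 0, "tz": 0, "yaw": 0, "grip": 0.1}, {"tx": 0, "ty": 0, "tz": 0, "yaw": 0, "grip": 0.0}, {"tx": 0, "ty": 0, "tz": 0, "yaw": 0, "grip": -0.04}, {"tx": 0, "ty": 0, "tz": 0, "yaw": 0, "grip": -0.08}, {"tx": 0, "ty": 0, "tz": 0, "yaw": 0, "grip": -0.3}, {"tx": 0, "ty": 0, "tz": 0, "yaw": 0, "grip": -0.6}, {"tx": 0, "ty": 0, "tz": 0, "yaw": 0, "grip": -0.6}], "force": 20}}

```text
time: 13.32
tool_pos: [0.5505, -0.2514, 0.0892]
tool_rot: [3.141, 0.0, 2.902]
contact_force: [-0.2, 0.8, 0.8]
opening: 0.0419
```

Run:
```python
from h import *
s=robot.observe();print(s['time'],s['tool_pos'],s['tool_rot'],s['opening'],s['contact_force'],s['torque'])
save('scene','s8');save('wrist','w8')
a=cv2.imread('pics/s8.png')[150:300,100:290];b=cv2.imread('pics/w8.png')[100:300,130:383]
b=cv2.resize(b,(380,300));cv2.imwrite('pics/s8z.png',np.hstack([cv2.resize(a,None,fx=2,fy=2),b]))
```

```text
13.325 [ 0.55053262 -0.25137909  0.08921178] [3.14142628e+00 2.11376955e-05 2.90172183e+00] 0.04190705729001914 [-0.17479656  0.78803602  0.80788841] [ 0.0595648  -0.04296543 -0.07511948]
```

View pics/s8z.png

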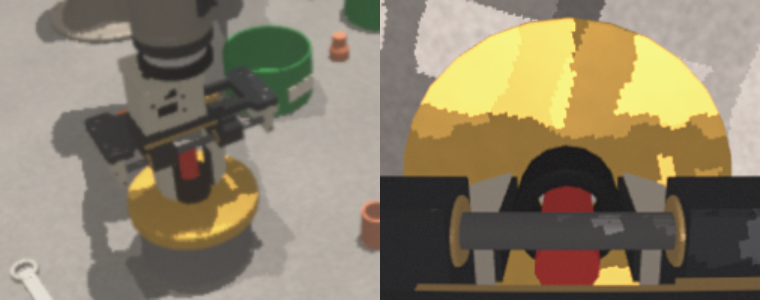

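The pads hold the collar (opening 41.9 mm), with the knob free inside it. I'll lift straight and slowly at first.

>>> {"api": "apply_moves", "payload": {"plan": [{"tx": 0, "ty": 0, "tz": 0, "yaw": 0, "grip": -0.6}, {"tx": 0, "ty": 0, "tz": -0.001, "yaw": 0, "grip": -0.6}, {"tx": 0, "ty": 0, "tz": -0.003, "yaw": 0, "grip": -0.6}, {"tx": 0, "ty": 0, "tz": -0.006, "yaw": 0, "grip": -0.6}, {"tx": 0, "ty": 0, "tz": -0.01, "yaw": 0, "grip": -0.6}, {"tx": 0, "ty": 0, "tz": -0.014, "yaw": 0, "grip": -0.6}, {"tx": 0, "ty": 0, "tz": -0.016, "yaw": 0, "grip": -0.6}, {"tx": 0, "ty": 0, "tz": -0.016, "yaw": 0, "grip": -0.6}], "force": 35}}

```text
time: 14.42
tool_pos: [0.5506, -0.2515, 0.1054]
tool_rot: [-3.142, 0.0, 2.902]
contact_force: [-0.5, 0.5, -2.3]
opening: 0.0414
```

Run:
```python
from h import *
s=robot.observe();print(s['time'],s['tool_pos'],s['tool_rot'],s['opening'],s['contact_force'],s['torque'])
save('scene','s9');save('wrist','w9')
p,d,c=load('s9');W=cloud(c,d);hsv=cv2.cvtColor(p,cv2.COLOR_RGB2HSV)
red=(np.hypot(W[...,0]-.55,W[...,1]+.251)<.02)&((hsv[...,0]<6)|(hsv[...,0]>172))&(hsv[...,1]>140)
print('red',red.sum(),W[red].mean(0),W[red][:,2].max())
a=cv2.imread('pics/s9.png')[150:300,100:290];b=cv2.imread('pics/w9.png')[100:300,130:383]
b=cv2.resize(b,(380,300));cv2.imwrite('pics/s9z.png',np.hstack([cv2.resize(a,None,fx=2,fy=2),b]))
```

```text
14.425 [ 0.55060153 -0.25146395  0.10544179] [-3.14155209e+00  3.99088555e-04  2.90179058e+00] 0.04135429089009292 [-0.50091234  0.45821702 -2.31124904] [-0.02445559 -0.02968222 -0.01511755]
red 89 [ 0.55428886 -0.25420492  0.13639228] 0.1443216795771984
```

View pics/s9z.png

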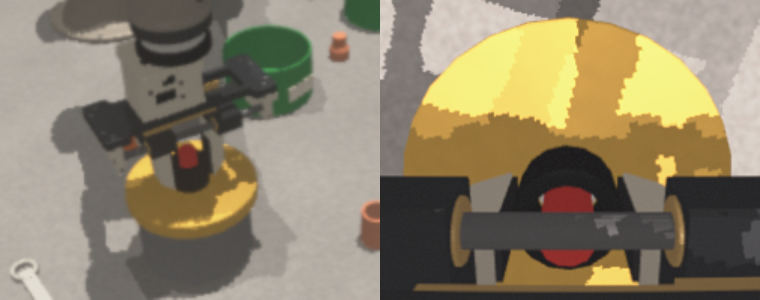

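Only about 2.4 N is carried, which matches the outer lid alone, and the knob stayed at its height. I'll continue upward.

>>> {"api": "apply_moves", "payload": {"plan": [{"tx": 0, "ty": 0, "tz": -0.004, "yaw": 0, "grip": -0.6}, {"tx": 0, "ty": 0, "tz": -0.011, "yaw": 0, "grip": -0.6}, {"tx": 0, "ty": 0, "tz": -0.019, "yaw": 0, "grip": -0.6}, {"tx": 0, "ty": 0, "tz": -0.027, "yaw": 0, "grip": -0.6}, {"tx": 0, "ty": 0, "tz": -0.035, "yaw": 0, "grip": -0.6}, {"tx": 0, "ty": 0, "tz": -0.043, "yaw": 0, "grip": -0.6}, {"tx": 0, "ty": 0, "tz": -0.051, "yaw": 0, "grip": -0.6}, {"tx": 0, "ty": 0, "tz": -0.059, "yaw": 0, "grip": -0.6}]}}

```text
time: 15.52
tool_pos: [0.5505, -0.2514, 0.1647]
tool_rot: [3.142, -0.0, 2.902]
contact_force: [0.8, -0.4, -2.5]
opening: 0.0414
```

>>> {"api": "apply_moves", "payload": {"plan": [{"tx": 0, "ty": 0, "tz": -0.008, "yaw": 0, "grip": -0.6}, {"tx": 0, "ty": 0, "tz": -0.018, "yaw": 0, "grip": -0.6}, {"tx": 0, "ty": 0, "tz": -0.029, "yaw": 0, "grip": -0.6}, {"tx": 0, "ty": 0, "tz": -0.038, "yaw": 0, "grip": -0.6}, {"tx": 0, "ty": 0, "tz": -0.044, "yaw": 0, "grip": -0.6}, {"tx": 0, "ty": 0, "tz": -0.046, "yaw": 0, "grip": -0.6}, {"tx": 0, "ty": 0, "tz": -0.046, "yaw": 0, "grip": -0.6}, {"tx": 0, "ty": 0, "tz": -0.046, "yaw": 0, "grip": -0.6}]}}

```text
time: 16.52
tool_pos: [0.5503, -0.2513, 0.2098]
tool_rot: [3.141, -0.001, 2.902]
contact_force: [0.1, 1.0, -1.5]
opening: 0.0418
```

Run:
```python
from h import *
s=robot.observe();print(s['time'],s['tool_pos'],s['tool_rot'],s['opening'],s['contact_force'],s['torque'],abs(s['qvel']).max())
save('scene','s10');save('wrist','w10')
for n in('s10','w10'):
    p,d,c=load(n);W=cloud(c,d);hsv=cv2.cvtColor(p,cv2.COLOR_RGB2HSV)
    rr=np.hypot(W[...,0]-.55,W[...,1]+.251)
    red=(rr<.02)&((hsv[...,0]<6)|(hsv[...,0]>172))&(hsv[...,1]>140)
    if red.sum():print('red',red.sum(),W[red].mean(0),W[red][:,2].max())
    m=(rr<.072)&(hsv[...,0]>12)&(hsv[...,0]<35)&(hsv[...,1]>100)&(W[...,2]>.15)
    P=W[m];P=P[abs(P[:,2]-np.median(P[:,2]))<.006];print(n,'plate',len(P),np.linalg.lstsq(np.c_[P[:,:2]-[.55,-.251],np.ones(len(P))],P[:,2],rcond=None)[0])
    m=(rr<.061)&(rr>.012)&(d>0)&(abs(W[...,2]-.078)<.006)
    P=W[m]
    if len(P)>20: print('flange',len(P),np.linalg.lstsq(np.c_[P[:,:2]-[.55,-.251],np.ones(len(P))],P[:,2],rcond=None)[0])
a=cv2.imread('pics/s10.png')[110:290,90:300];cv2.imwrite('pics/s10z.png',cv2.resize(a,None,fx=3.3,fy=3.3))
```

```text
16.525 [ 0.55034945 -0.25131815  0.20979236] [ 3.14124881e+00 -7.27216265e-04  2.90179651e+00] 0.041822345131736875 [ 0.14533383  1.02768822 -1.49576904] [ 0.01604834 -0.01207762  0.0351253 ] 0.001931593846802515
red 132 [ 0.55621404 -0.25579913  0.10755348] 0.13367884718094464
s10 plate 1575 [-0.00673915  0.00539487  0.20305381]
flange 1376 [-0.00103974  0.00574133  0.07806868]
w10 plate 18476 [-0.00122863  0.00065779  0.20262591]
flange 226 [-0.05238294  0.01816321  0.08109991]
```

View pics/s10z.png

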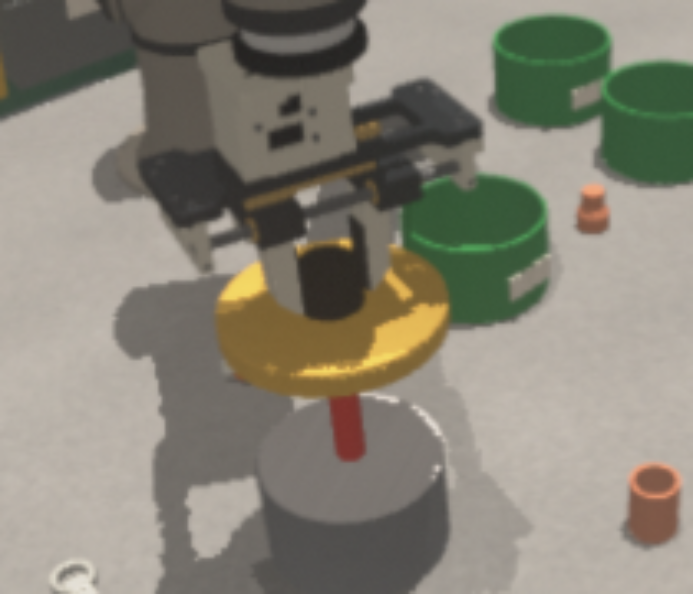

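The inner lid is seated and level, with its flange at 78 mm against the 79 mm nominal. The outer lid is level with its lower edge at about 185 mm, and the knob top is at 143 mm.

```bash
python3 -c "
from cell import robot
print(robot.hand_in())"
```

```text
the job is handed in; nothing more can be done
None
```

The job is done and handed in at about 16.6 s. I lifted both lids together by the red knob and lowered them onto the tin holding the copper tee. I felt contact at the seated height, then took the outer lid off by its collar.

**Last checks:**
- **Inner lid:** level in the mouth, with its flange measured at 78 mm against the 79 mm expected. That is within camera error.
- **Outer lid:** held still and level at its collar (opening 41.8 mm). Its lower edge is at about 185 mm, roughly 42 mm above the knob top at about 143 mm.
- **Load on the tool:** about 2.3–2.5 N while lifting, which matches the outer lid alone. The last reading was 1.5 N, which I put down to sensor noise.
- **One disagreement:** the scene camera put the lid and tin about 2 mm away from where the wrist camera did. This caused no trouble in the fit.

Nothing else on the bench was touched as far as I could see, but I did not re-measure the other things.

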